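# Feel out the tight spot of a guide rail

### The arm

A 6-joint arm with a two-finger parallel gripper is mounted at the origin on the work surface. World frame = base frame: x ahead of the robot, y to its left, z up, the work surface at z = 0. Lengths are in m, angles in rad, forces in N, time in s.
With the tool pointing down it reaches from about 0.425 to 0.95 m from the base axis. Payload 3.5 kg.
Tool frame: the origin (TCP) lies at the very end of the fingers, on their centre line; the grasp point (between the pads) lies 19 mm behind it; z points along the fingers, y is the direction in which the jaws open and shut (so a half turn about z gives the same grasp; the last joint's range is limited). The gripper opens to 85 mm and grips with 20 to 120 N. Pads are 22 mm wide; open, the fingers measure 114 mm over their backs; the gripper's body (76 mm by 85 mm) begins 54 mm behind the grasp point. The pads swing forward as they close: fully open they stand 13 mm farther back than shut.
Start: joints at [-1.406, 0.286, 1.577, -0, 1.279, -0.15], TCP at [0.209, -0.642, 0.231] pointing down, gripper open.
Joint ranges: [-2.77, 2.77], [-0.9, 2.22], [0.21, 2.48], [-1.53, 4.67], [0.24, 2.81], [-2.84, 2.84]. Speed limits (rad/s): [2.79, 2.79, 3.14, 3.14, 3.14, 3.14].

### API

Orientations are given as a unit quaternion [x, y, z, w].
In Python, from plant import ctrl, imaging gives the robot as it stands.
- The arm moves only by the shell command python3 -m creep 'ROWS' [OPENING] [FORCE]. ROWS is JSON, one flat list of numbers, 4 for each row, row after row: the shift along the tool's x, y, z in units of 25 mm (1.0 is 25 mm), then the turn about the tool's z in units of 5 degrees (1.0 is 5 degrees). A call has 1 to 20 rows; each row is the pose to reach, as a shift and turn from the pose commanded when the call began, along the tool's axes at that moment; what a row does not reach only later rows make up. A row lasts 1/12 s, in which the tool goes at most 41.7 mm and 7.16 degrees, less where a joint would pass 70% of its speed; a pose out of reach is approached as far as the arm can. A call with a gripper value outside its range is refused whole. OPENING is the closure in counts, from 0 (fully open) to 255 (shut), set as the call begins (- or left out, the last holds). The fingers move at their own pace and stop on an object; FORCE is the grip in N (left out, the last holds). Time passes only in rows, so rows that repeat a pose let the fingers close. It gives the time, the measured TCP pose, the force and the opening at its end, in the units of the state.
- ctrl.get_state(): the state, without advancing time (a new reading comes with each control period).
- imaging.read_camera(name): name is "scene" or "top"; returns the picture (420x560x3 uint8, red, green, blue); there is no depth.
- imaging.camera_info(name): a dict with "intrinsics" (3x3 intrinsics, pixels), "origin" and "attitude" of the camera in the world. Camera axes: x right, y down, z forward; pixel columns grow to the right and rows downward; lengths in m; the calibration is good to about 2 mm. A picture is of the moment at which its call begins. camera_info takes no time and is no camera call.
- ctrl.sign_off(): hands the job in, once; it reports no verdict.
Trained networks look in the newest picture that a camera, given by its name, has taken for a name from the list of things; names that differ only in an ending like _2 or _b are one class to them, and where a whole thing is asked for, a point or a joint stands for the part that bears it (a point fixed in the world has none). Each returns a list of dicts, best first, with "p" (0 to 1); they miss things now and then, are a little off and sometimes report something else, mostly with a low value. They report only what shows in the picture. A call takes as long as a camera call.
- imaging.silhouettes(camera, name): "mask" (420x560 bool, what is visible of it) and "uv" ([column, row] in pixels, amid what is visible of it).
The state is a dict: "time": time; "qpos": joint angles; "dq": joint speeds; "joint_efforts": joint torques, N m; "eef_pos": TCP position; "tcp_rot": TCP orientation; "contact_force": force on the tool from outside, world axes, zero at the start; "wrist_torque": the same for the moment, N m; "opening": opening from 0.0 (shut) to 1.0 (fully open).
Only numpy, scipy, OpenCV 4.12 (cv2) and the standard library are available. Lean on these libraries where they do the work, as an engineer would, in place of code of your own. Each camera call takes 0.05 s, during which the arm holds its last target.

### The job

Check the slide on the mounting panel for its tight spot: take the carriage by its grip and run it gently along the rail until it touches the square stop, then the other way until it touches the round stop, feeling for the place in between where it drags hardest. Then bring the carriage back, let go of it standing on that tight spot, and do not bang the stops or disturb the loose parts lying around.

Things in the scene. Friction and masses are not known exactly. Their poses are not given: they have to be found in the camera images.
- panel: aluminium mounting panel lying flat on the bench, 200 x 400 x 10 mm, fixed. Origin: centre of its underside; its y axis runs along the rail, z up. Besides the rail it bears a row of small terminal blocks up to 41 mm high above the bench, 48 to 88 mm to its +x side.
- rail: steel guide rail, 28 x 360 mm, along its own y axis. Origin: centre of its underside, 10 mm above the bench; 16 mm high. Its middle third hides one unseen tight spot: drag on the moving carriage, elsewhere about 2 N, climbs over 12 mm to about 10 N, is about 6 N for the next 8 mm (the spot's middle), then falls off over 12 mm. Alike from either side; the carriage stays where left on it.
- carriage: grey carriage saddling the rail, 64 mm across the rail, 60 mm long along it, top 50 mm above the bench, about 0.4 kg, slides only along the rail. On its middle stands a black square grip, 24 x 24 mm, from 50 to 92 mm above the bench. Origin: on its middle, 22 mm above the bench; y axis along the rail.
- stop_square: square stop clamped over the rail near one end, 50 mm across and 30 mm along the rail, top 46 mm above the bench; rubber body that gives about 1 mm under 6 N. Origin: centre of its underside, 10 mm above the bench. The carriage touches it when their origins are 45 mm apart. Which end it is at, and how far out, varies.
- stop_round: round rubber stop standing on the rail near the other end, 30 mm diameter, top 48 mm above the bench; gives about 1 mm under 6 N. Origin: centre of its underside, 10 mm above the bench. The carriage touches it when their origins are 45 mm apart.
- screwdriver: loose screwdriver, about 190 mm, lying near the panel's far long side; leave it alone. Origin: centre of its underside.
- contact_block: loose green contact block, about 34 x 42 x 40 mm, near the panel; leave it alone. Origin: centre of its underside.
- pilot_lamp: loose white and black pilot lamp, 36 mm diameter, 44 mm high, standing near the panel; leave it alone. Origin: centre of its underside.

How it is judged:
By the outcome, as a careful person would: the job done as asked, in the order asked, and still so for the second after the job is handed in, with the robot touching nothing.
It also fails if it takes over 51 s, if anything falls off the work surface, if the arm or the gripper's body presses on something with over 40 N, if the wrist force passes 120 N, or if a joint passes its speed limit or range.

## Working session

There is one attempt and no reset: what is moved stays moved. The work goes in short steps, Python scripts to look and compute and a shell command to move; the robot and the scene stay as the last step left them, time stands still between calls to the robot, and variables do not carry over. Pictures are saved under pics/ and viewed, and the job is handed in when it is done.

```bash
mkdir -p pics; ls
python3 - <<'E'
from plant import ctrl, imaging
import cv2
for n in("scene","top"):
    im=imaging.read_camera(n); cv2.imwrite(f"pics/{n}0.png",im[:,:,::-1]); print(imaging.camera_info(n))
print(ctrl.get_state())
E
```

```text
pics
{'intrinsics': array([[409.58732372,   0.        , 281.94935419],
       [  0.        , 409.58732372, 205.29628072],
       [  0.        ,   0.        ,   1.        ]]), 'origin': array([ 1.07619398, -0.01013816,  0.53074261]), 'attitude': array([ 0.68021617,  0.64114744, -0.24527895, -0.25704894])}
{'intrinsics': array([[459.19784847,   0.        , 286.8210945 ],
       [  0.        , 459.19784847, 206.54974879],
       [  0.        ,   0.        ,   1.        ]]), 'origin': array([0.58048489, 0.03149669, 0.87662872]), 'attitude': array([ 0.71149473, -0.70178694,  0.03322483, -0.01290118])}
{'time': 0.1, 'qpos': array([-1.40598267e+00,  2.87084524e-01,  1.57801198e+00,  3.67368365e-06,
        1.27859768e+00, -1.49990887e-01]), 'dq': array([-1.50765761e-03, -1.43797137e-03, -3.30496491e-03,  2.14318429e-04,
       -9.40451212e-05,  6.62517593e-04]), 'joint_efforts': array([ 6.12626372e-04, -4.07298267e+01, -2.93698740e+01, -1.44493506e-04,
        3.41639236e-03, -1.79709282e-06]), 'eef_pos': array([ 0.20893853, -0.64123406,  0.23009062]), 'tcp_rot': array([ 9.87637355e-01,  1.56752513e-01, -6.02916271e-06, -1.05074752e-03]), 'contact_force': array([-0.81276579,  0.25977128, -0.70546383]), 'wrist_torque': array([0.06121591, 0.02920924, 0.01282615]), 'opening': 1.0007965575212636}
```

View pics/scene0.png

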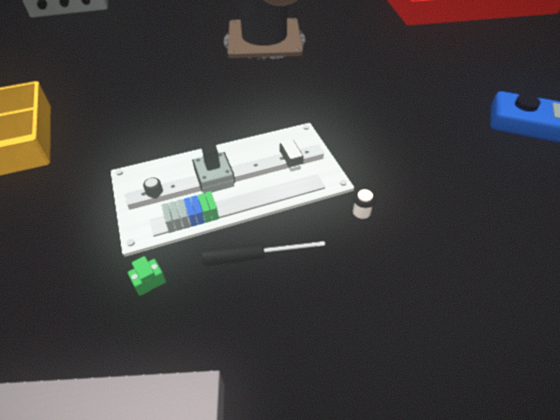

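View pics/top0.png

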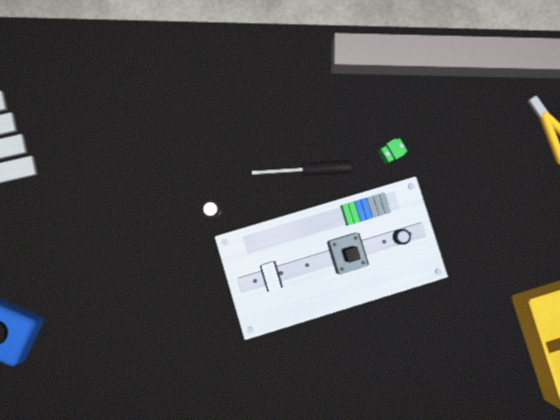

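Top view: round stop at about (402,237), carriage at (348,253) and square stop at (272,277), so the rail is tilted and the square stop is on the +y side. The lamp (210,209), screwdriver and green block (394,150) are on the far side of the panel.

```bash
cat > h.py <<'E'
import numpy as np,cv2
from plant import ctrl, imaging
from scipy.spatial.transform import Rotation as R
def ray(cam,uv):
    c=imaging.camera_info(cam);d=np.linalg.inv(c["intrinsics"])@[uv[0],uv[1],1.]
    return c["origin"],R.from_quat(c["attitude"]).as_matrix()@d
def at(cam,uv,z):
    o,d=ray(cam,uv);return (o+d*(z-o[2])/d[2])[:3]
def proj(cam,P):
    c=imaging.camera_info(cam);p=R.from_quat(c["attitude"]).as_matrix().T@(np.asarray(P)-c["origin"]);p=c["intrinsics"]@p
    return p[:2]/p[2]
E
python3 - <<'E'
from h import *
np.set_printoptions(precision=4,suppress=True)
im=imaging.read_camera("top");imaging.read_camera("scene")
for uv in[(216,237),(416,178),(447,278),(246,339)]: print(at("top",uv,.01))
for n,z in[("panel",.01),("rail",.026),("carriage",.05),("stop_square",.046),("stop_round",.048),("pilot_lamp",.044),("screwdriver",.01),("contact_block",.04)]:
  for c in("top","scene"):
    s=imaging.silhouettes(c,n)
    for d in s[:2]:
        m=d["mask"].astype(np.uint8)
        (cx,cy),wh,a=cv2.minAreaRect(cv2.findNonZero(m))
        b=cv2.boxPoints(((cx,cy),wh,a))
        print(n,c,round(d["p"],2),d["uv"],m.sum(),"rect",cx,cy,wh,a,at(c,d["uv"],z),at(c,(cx,cy),z))
        if n in("panel",) and c=="top": print([at(c,q,z) for q in b])
cv2.imwrite("pics/crop.png",cv2.resize(im[170:345,205:455,::-1],None,fx=3.2,fy=3.2,interpolation=cv2.INTER_CUBIC))
E
```

```text
[0.5781 0.1391 0.01  ]
[ 0.6957 -0.2399  0.01  ]
[ 0.5063 -0.298   0.01  ]
[0.3903 0.0794 0.01  ]
panel top 0.76 [328.5, 257.6] 22103 rect 330.2649230957031 256.874267578125 (108.89777374267578, 213.85145568847656) 73.1416015625 [ 0.5421 -0.0728  0.01  ] [ 0.5435 -0.0762  0.01  ]
[array([0.5803, 0.1463, 0.01  ]), array([ 0.7039, -0.2415,  0.01  ]), array([ 0.5064, -0.3006,  0.01  ]), array([0.3885, 0.0836, 0.01  ])]
panel top 0.36 [268.8, 274.9] 490 rect 270.3038330078125 275.7807922363281 (29.732263565063477, 17.365745544433594) 74.74488067626953 [0.5086 0.039  0.01  ] [0.507  0.0362 0.01  ]
[array([0.5292, 0.0595, 0.01  ]), array([0.538 , 0.0283, 0.01  ]), array([0.4849, 0.0129, 0.01  ]), array([0.4761, 0.0441, 0.01  ])]
panel scene 0.76 [217.6, 188.7] 17581 rect 226.28204345703125 182.14950561523438 (87.77081298828125, 239.5580596923828) 73.98882293701172 [ 0.568  -0.0968  0.01  ] [ 0.5526 -0.082   0.01  ]
rail top 0.89 [318.1, 263.4] 1778 rect 330.95050048828125 256.9761657714844 (15.601279258728027, 192.4137420654297) 73.02808380126953 [ 0.5319 -0.0517  0.026 ] [ 0.544  -0.0754 
[... 1762 characters left out ...]
9844 168.34124755859375 (15.438604354858398, 99.21574401855469) 87.39744567871094 [ 0.7106 -0.0604  0.01  ] [ 0.7106 -0.022   0.01  ]
screwdriver scene 0.98 [236.1, 253.0] 1228 rect 261.0247497558594 251.24752807617188 (17.214143753051758, 122.9865951538086) 84.2894058227539 [ 0.7081 -0.0619  0.01  ] [ 0.7071 -0.0234  0.01  ]
contact_block top 0.71 [393.1, 149.6] 403 rect 391.5000305175781 150.5 (17.441329956054688, 24.59674644470215) 63.43495178222656 [ 0.744 -0.188  0.04 ] [ 0.7423 -0.185   0.04  ]
contact_block scene 0.87 [142.4, 272.6] 876 rect 144.80001831054688 274.1000061035156 (33.09380340576172, 29.96331024169922) 63.43495178222656 [ 0.7547 -0.1894  0.04  ] [ 0.7574 -0.1857  0.04  ]
```

View pics/crop.png

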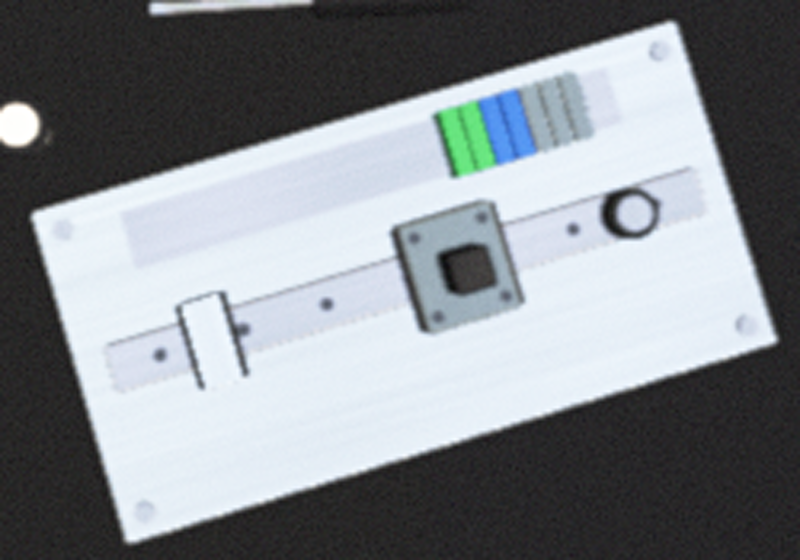

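Run:
```python
from h import *
np.set_printoptions(precision=4,suppress=True)
s=ctrl.get_state()
M=R.from_quat(s["tcp_rot"]).as_matrix();print(M)
c=at("top",(348.7,253.1),.05);g=at("top",(205+470/3.2,170+269/3.2),.092)
sq=at("top",(271.6,276.2),.046);ro=at("top",(403.4,236.6),.048)
u=np.array([-np.sin(np.radians(17.2)),np.cos(np.radians(17.2)),0]);v=np.array([u[1],-u[0],0])
for n,p in dict(c=c,g=g,sq=sq,ro=ro).items(): print(n,p,"along",p@u,"across",p@v)
# refine rail edges on top
print("rail ends along",[at("top",q,.026)@u for q in((205+110/3.2,170+368/3.2),(205+698/3.2,170+190/3.2))])
t=np.array([g[0],g[1],.058]);d=t-s["eef_pos"];print("tool shift units",M.T@d/.025)
```

```text
[[ 0.9509  0.3096 -0.    ]
 [ 0.3096 -0.9509  0.0001]
 [-0.     -0.0001 -1.    ]]
c [ 0.5524 -0.1044  0.05  ] along -0.26308862376202496 across 0.49676955736881734
g [ 0.5522 -0.103   0.092 ] along -0.26165965497467536 across 0.4970613457695926
sq [0.5093 0.0337 0.046 ] along -0.11845248723716617 across 0.49650303879611934
ro [ 0.5833 -0.2043  0.048 ] along -0.3676700677330867 across 0.49675795547481033
rail ends along [np.float64(-0.05687739792017097), np.float64(-0.41330397010781184)]
tool shift units [ 19.7278 -16.2425   6.9328]
```

```bash
python3 -m creep '[0.39,-0.33,0,0.05, 1.18,-0.98,0,0.1, 2.17,-1.79,0,0.17, 3.26,-2.68,0,0.17, 4.34,-3.58,0,0.17, 5.43,-4.47,0,0.17, 6.51,-5.36,0,0.17, 7.6,-6.26,0,0.17, 8.68,-7.15,0,0.17, 9.77,-8.04,0.2,0.17, 10.85,-8.94,0.5,0.17, 11.94,-9.83,0.8,0.17, 13.02,-10.73,1.1,0.17, 14.1,-11.62,1.4,0.17, 15.19,-12.51,1.8,0.17, 16.28,-13.41,2.2,0.17, 17.36,-14.3,2.5,0.17, 18.45,-15.19,2.8,0.17, 19.24,-15.84,3,0.17, 19.73,-16.25,3,0.17]' 0 20
python3 - <<'E'
from h import *
np.set_printoptions(precision=4,suppress=True)
s=ctrl.get_state()
M=R.from_quat(s["tcp_rot"]).as_matrix();print(M,s["eef_pos"],s["contact_force"],s["time"])
E
```

```text
time: 2.67
eef_pos: [0.5521, -0.0991, 0.1549]
tcp_rot: [0.989, 0.151, -0.001, -0.001]
contact_force: [-1.3, -0.3, -0.1]
opening: 0.998
[[ 0.9546  0.2978 -0.0021]
 [ 0.2979 -0.9546  0.0017]
 [-0.0015 -0.0022 -1.    ]] [ 0.5521 -0.0991  0.1549] [-1.3003 -0.309  -0.0659] 2.6667
```

```bash
python3 -m creep '[0,0,0.1,0, 0,0,0.3,0, 0,0,0.6,0, 0,0,1,0, 0,0,1.3,0, 0,0,1.5,0]'
python3 - <<'E'
from h import *
np.set_printoptions(precision=4,suppress=True)
s=ctrl.get_state()
for n in("scene","top"):
    im=imaging.read_camera(n); 
    c=im[90:260,90:370] if n=="scene" else im[170:345,205:455]
    cv2.imwrite(f"pics/{n}1.png",cv2.resize(c[:,:,::-1],None,fx=2.7,fy=2.7,interpolation=cv2.INTER_CUBIC))
print(s["eef_pos"],s["contact_force"],s["time"], proj("scene",[.5522,-.103,.092]))
E
```

```text
time: 3.17
eef_pos: [0.551, -0.1033, 0.117]
tcp_rot: [0.989, 0.149, -0.001, -0.001]
contact_force: [0.9, 0.7, -0.3]
opening: 0.996
[ 0.551  -0.1033  0.117 ] [ 0.931   0.7051 -0.2808] 3.1667 [208.1868 147.2291]
```

View pics/scene1.png

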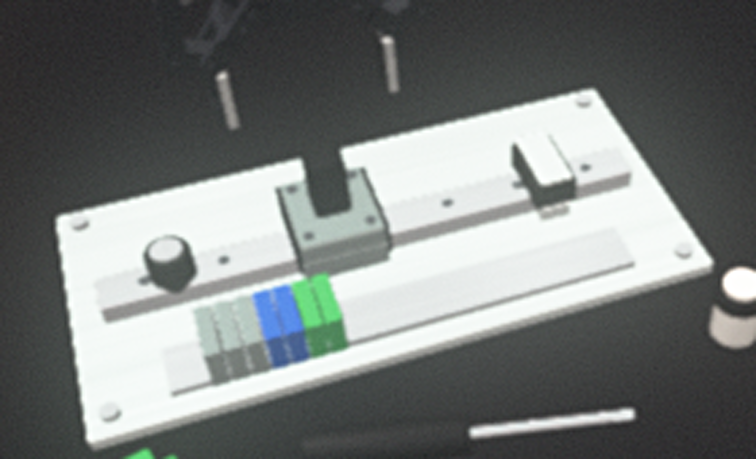

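View pics/top1.png

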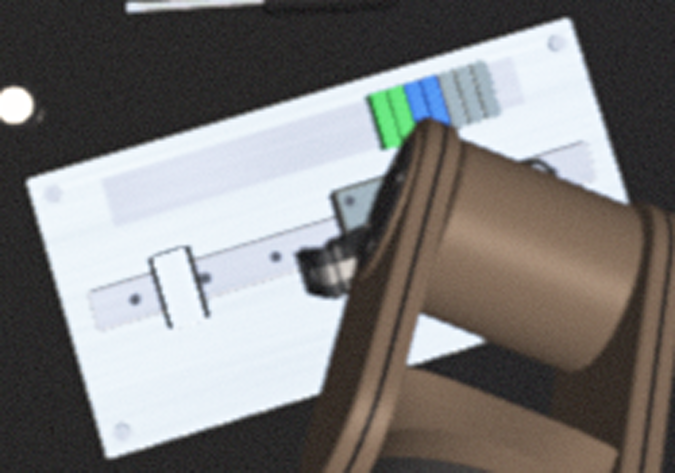

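Scene view: the pads at crop (230,125) and (393,90) straddle the grip at (325,180), well aligned along the rail. Next I descend and close.

```bash
python3 -m creep '[0,0,0.2,0, 0,0,0.6,0, 0,0,1,0, 0,0,1.4,0, 0,0,1.8,0, 0,0,2.15,0, 0,0,2.36,0, 0,0,2.36,0]'
python3 -m creep '[0,0,0,0, 0,0,0,0, 0,0,0,0, 0,0,0,0, 0,0,0,0, 0,0,0,0]' 255 30
```

```text
time: 3.93
eef_pos: [0.5511, -0.1023, 0.0578]
tcp_rot: [0.989, 0.149, -0.002, -0.001]
contact_force: [-0.3, 0.3, -0.1]
opening: 0.999
time: 4.43
eef_pos: [0.5526, -0.1029, 0.0605]
tcp_rot: [0.989, 0.15, 0.0, 0.0]
contact_force: [0.3, 0.9, 1.5]
opening: 0.28
```

```bash
(python3 -m creep '[0,-0.03,0,0]'; python3 -m creep '[0,-0.08,0,0]'
python3 -m creep '[0,-0.08,0,0]'; python3 -m creep '[0,-0.08,0,0]'
python3 -m creep '[0,-0.08,0,0]'; python3 -m creep '[0,-0.08,0,0]'
python3 -m creep '[0,-0.08,0,0]'; python3 -m creep '[0,-0.08,0,0]'
python3 -m creep '[0,-0.08,0,0]'; python3 -m creep '[0,-0.08,0,0]'
python3 -m creep '[0,-0.08,0,0]'; python3 -m creep '[0,-0.08,0,0]'
) | tee -a log.txt | grep -v -E 'rot|open'
cat > an.py <<'E'
import re,numpy as np,sys
t=open('log.txt').read()
T=[float(x) for x in re.findall(r'time: (.*)',t)]
P=np.array([eval(x) for x in re.findall(r'eef_pos: (.*)',t)]);F=np.array([eval(x) for x in re.findall(r'contact_force: (.*)',t)])
a=np.radians(17.2);u=np.array([-np.sin(a),np.cos(a),0]);v=np.array([u[1],-u[0],0])
k=int(sys.argv[1]) if len(sys.argv)>1 else 0
for i in range(k,len(T)): print(f"{i} t{T[i]:.2f} s{1e3*P[i]@u:.1f} x{1e3*P[i]@v:.1f} z{1e3*P[i,2]:.1f} Fs{F[i]@u:.1f} Fx{F[i]@v:.1f} Fz{F[i,2]:.1f}")
E
python3 an.py
```

```text
time: 4.52
eef_pos: [0.5525, -0.1026, 0.0605]
contact_force: [-0.3, -1.5, 2.1]
time: 4.6
eef_pos: [0.5519, -0.1008, 0.0605]
contact_force: [0.1, -2.9, 1.5]
time: 4.68
eef_pos: [0.5513, -0.0987, 0.0605]
contact_force: [0.1, -1.1, 3.0]
time: 4.77
eef_pos: [0.5508, -0.0971, 0.0605]
contact_force: [0.3, -5.9, 1.8]
time: 4.85
eef_pos: [0.5503, -0.0955, 0.0605]
contact_force: [0.5, -7.0, 1.6]
time: 4.93
eef_pos: [0.5498, -0.094, 0.0605]
contact_force: [1.0, -7.3, 1.5]
time: 5.02
eef_pos: [0.5494, -0.0924, 0.0605]
contact_force: [1.0, -8.8, 0.3]
time: 5.1
eef_pos: [0.5489, -0.0908, 0.0605]
contact_force: [1.9, -9.0, 0.7]
time: 5.18
eef_pos: [0.5483, -0.0892, 0.0605]
contact_force: [1.0, -10.3, 0.3]
time: 5.27
eef_pos: [0.5477, -0.0873, 0.0605]
contact_force: [0.9, -9.7, 1.3]
time: 5.35
eef_pos: [0.5471, -0.0851, 0.0605]
contact_force: [0.7, -9.1, 0.3]
time: 5.43
eef_pos: [0.5464, -0.0832, 0.0605]
contact_force: [0.2, -9.9, 1.8]
0 t4.52 s-261.4 x497.5 z60.5 Fs-1.3 Fx-0.7 Fz2.1
1 t4.60 s-259.5 x497.4 z60.5 Fs-2.8 Fx-0.8 Fz1.5
2 t4.68 s-257.3 x497.5 z60.5 Fs-1.1 Fx-0.2 Fz3.0
3 t4.77 s-255.6 x497.5 z60.5 Fs-5.7 Fx-1.5 Fz1.8
4 t4.85 s-254.0 x497.4 z60.5 Fs-6.8 Fx-1.6 Fz1.6
5 t4.93 s-252.4 x497.4 z60.5 Fs-7.3 Fx-1.2 Fz1.5
6 t5.02 s-250.7 x497.5 z60.5 Fs-8.7 Fx-1.6 Fz0.3
7 t5.10 s-249.1 x497.5 z60.5 Fs-9.2 Fx-0.8 Fz0.7
8 t5.18 s-247.3 x497.4 z60.5 Fs-10.1 Fx-2.1 Fz0.3
9 t5.27 s-245.4 x497.4 z60.5 Fs-9.5 Fx-2.0 Fz1.3
10 t5.35 s-243.1 x497.5 z60.5 Fs-8.9 Fx-2.0 Fz0.3
11 t5.43 s-241.1 x497.4 z60.5 Fs-9.5 Fx-2.7 Fz1.8
```

```bash
(python3 -m creep '[0,-0.08,0,0]'; python3 -m creep '[0,-0.08,0,0]'
python3 -m creep '[0,-0.08,0,0]'; python3 -m creep '[0,-0.08,0,0]'
python3 -m creep '[0,-0.08,0,0]'; python3 -m creep '[0,-0.08,0,0]'
python3 -m creep '[0,-0.08,0,0]'; python3 -m creep '[0,-0.08,0,0]'
python3 -m creep '[0,-0.08,0,0]'; python3 -m creep '[0,-0.08,0,0]'
python3 -m creep '[0,-0.08,0,0]'; python3 -m creep '[0,-0.08,0,0]'
python3 -m creep '[0,-0.08,0,0]'; python3 -m creep '[0,-0.08,0,0]'
python3 -m creep '[0,-0.08,0,0]'; python3 -m creep '[0,-0.08,0,0]'
python3 -m creep '[0,-0.08,0,0]'; python3 -m creep '[0,-0.08,0,0]'
python3 -m creep '[0,-0.08,0,0]'; python3 -m creep '[0,-0.08,0,0]'
python3 -m creep '[0,-0.08,0,0]'; python3 -m creep '[0,-0.08,0,0]'
python3 -m creep '[0,-0.08,0,0]'; python3 -m creep '[0,-0.08,0,0]'
) >> log.txt; python3 an.py 10
```

```text
10 t5.35 s-243.1 x497.5 z60.5 Fs-8.9 Fx-2.0 Fz0.3
11 t5.43 s-241.1 x497.4 z60.5 Fs-9.5 Fx-2.7 Fz1.8
12 t5.52 s-238.9 x497.4 z60.5 Fs-6.2 Fx-1.5 Fz1.6
13 t5.60 s-236.8 x497.3 z60.5 Fs-9.0 Fx-2.8 Fz0.7
14 t5.68 s-234.3 x497.3 z60.5 Fs-5.5 Fx-2.1 Fz2.9
15 t5.77 s-231.9 x497.4 z60.5 Fs-4.6 Fx-1.6 Fz3.7
16 t5.85 s-229.6 x497.3 z60.4 Fs-3.7 Fx-1.7 Fz3.2
17 t5.93 s-227.2 x497.3 z60.5 Fs-3.3 Fx-1.9 Fz4.5
18 t6.02 s-224.9 x497.3 z60.4 Fs-1.0 Fx-2.1 Fz6.5
19 t6.10 s-222.5 x497.3 z60.4 Fs-1.4 Fx-2.5 Fz6.0
20 t6.18 s-220.4 x497.3 z60.4 Fs-2.2 Fx-1.9 Fz6.6
21 t6.27 s-218.4 x497.3 z60.4 Fs-1.5 Fx-2.5 Fz6.8
22 t6.35 s-216.3 x497.3 z60.5 Fs-2.4 Fx-1.9 Fz6.6
23 t6.43 s-214.3 x497.3 z60.4 Fs-1.0 Fx-2.6 Fz7.3
24 t6.52 s-212.3 x497.2 z60.4 Fs-0.7 Fx-2.4 Fz6.3
25 t6.60 s-210.3 x497.2 z60.4 Fs-2.1 Fx-2.5 Fz5.5
26 t6.68 s-208.4 x497.2 z60.4 Fs-1.2 Fx-3.4 Fz6.0
27 t6.77 s-206.4 x497.2 z60.4 Fs-1.3 Fx-3.1 Fz6.7
28 t6.85 s-204.4 x497.2 z60.4 Fs-1.4 Fx-3.0 Fz6.7
29 t6.93 s-202.3 x497.2 z60.4 Fs-1.7 Fx-3.4 Fz6.0
30 t7.02 s-200.3 x497.2 z60.4 Fs-0.8 Fx-2.9 Fz6.5
31 t7.10 s-198.3 x497.2 z60.4 Fs-2.2 Fx-2.9 Fz7.2
32 t7.18 s-196.3 x497.2 z60.4 Fs-1.0 Fx-2.6 Fz6.6
33 t7.27 s-194.3 x497.2 z60.4 Fs-1.9 Fx-2.2 Fz6.7
34 t7.35 s-192.3 x497.2 z60.4 Fs-1.3 Fx-3.0 Fz7.3
35 t7.43 s-190.3 x497.2 z60.4 Fs-2.1 Fx-2.8 Fz7.3
```

```bash
(python3 -m creep '[0,-0.08,0,0]'; python3 -m creep '[0,-0.08,0,0]'
python3 -m creep '[0,-0.08,0,0]'; python3 -m creep '[0,-0.08,0,0]'
python3 -m creep '[0,-0.08,0,0]'; python3 -m creep '[0,-0.08,0,0]'
python3 -m creep '[0,-0.08,0,0]'; python3 -m creep '[0,-0.06,0,0]'
python3 -m creep '[0,-0.04,0,0]'; python3 -m creep '[0,-0.03,0,0]'
python3 -m creep '[0,-0.02,0,0]'; python3 -m creep '[0,-0.02,0,0]'
python3 -m creep '[0,-0.02,0,0]'; python3 -m creep '[0,-0.02,0,0]'
) >> log.txt; python3 an.py 36
```

```text
36 t7.52 s-188.4 x497.2 z60.4 Fs-2.5 Fx-2.3 Fz6.9
37 t7.60 s-186.4 x497.2 z60.5 Fs-2.6 Fx-3.7 Fz5.3
38 t7.68 s-184.4 x497.2 z60.4 Fs-1.6 Fx-3.1 Fz6.9
39 t7.77 s-182.3 x497.1 z60.4 Fs-1.8 Fx-3.8 Fz7.7
40 t7.85 s-180.3 x497.1 z60.4 Fs-2.0 Fx-2.4 Fz6.5
41 t7.93 s-178.3 x497.2 z60.4 Fs-1.0 Fx-3.6 Fz6.5
42 t8.02 s-176.3 x497.2 z60.4 Fs-1.8 Fx-3.3 Fz7.1
43 t8.10 s-174.7 x497.2 z60.4 Fs-1.4 Fx-2.6 Fz7.1
44 t8.18 s-173.7 x497.2 z60.5 Fs-1.9 Fx-2.6 Fz7.5
45 t8.27 s-172.9 x497.1 z60.4 Fs-1.8 Fx-2.6 Fz7.4
46 t8.35 s-172.5 x497.1 z60.4 Fs-1.7 Fx-2.1 Fz6.3
47 t8.43 s-172.0 x497.2 z60.4 Fs-1.9 Fx-2.7 Fz6.6
48 t8.52 s-171.6 x497.1 z60.4 Fs-0.8 Fx-3.5 Fz6.2
49 t8.60 s-171.1 x497.1 z60.5 Fs-1.3 Fx-2.9 Fz6.8
```

```bash
(python3 -m creep '[0,-0.03,0,0]'; python3 -m creep '[0,-0.03,0,0]'
python3 -m creep '[0,-0.03,0,0]'; python3 -m creep '[0,-0.02,0,0]'
python3 -m creep '[0,-0.02,0,0]'; python3 -m creep '[0,-0.02,0,0]'
python3 -m creep '[0,-0.02,0,0]'; python3 -m creep '[0,-0.02,0,0]'
) >> log.txt; python3 an.py 50
```

```text
50 t8.68 s-170.3 x497.2 z60.4 Fs-1.0 Fx-4.2 Fz6.5
51 t8.77 s-169.6 x497.1 z60.4 Fs-0.9 Fx-2.7 Fz6.7
52 t8.85 s-168.8 x497.1 z60.4 Fs-1.1 Fx-2.8 Fz6.9
53 t8.93 s-168.2 x497.2 z60.4 Fs-1.2 Fx-3.0 Fz5.7
54 t9.02 s-167.8 x497.1 z60.4 Fs-1.3 Fx-3.6 Fz6.9
55 t9.10 s-167.3 x497.2 z60.4 Fs-2.3 Fx-3.0 Fz6.3
56 t9.18 s-166.8 x497.1 z60.4 Fs-1.6 Fx-4.0 Fz7.3
57 t9.27 s-166.3 x497.1 z60.4 Fs-1.4 Fx-3.8 Fz7.2
```

```bash
(python3 -m creep '[0,-0.02,0,0]'; python3 -m creep '[0,-0.02,0,0]'
python3 -m creep '[0,-0.02,0,0]'
) >> log.txt; python3 an.py 58
```

```text
58 t9.35 s-165.8 x497.1 z60.4 Fs-1.6 Fx-2.7 Fz6.3
59 t9.43 s-165.3 x497.1 z60.4 Fs-1.6 Fx-3.9 Fz6.9
60 t9.52 s-164.8 x497.1 z60.4 Fs-2.3 Fx-2.3 Fz7.0
```

```bash
(python3 -m creep '[0,-0.02,0,0]'; python3 -m creep '[0,-0.02,0,0]'
python3 -m creep '[0,-0.02,0,0]'
) >> log.txt; python3 an.py 61
```

```text
61 t9.60 s-164.4 x497.1 z60.4 Fs-0.6 Fx-2.9 Fz6.7
62 t9.68 s-163.8 x497.1 z60.4 Fs-0.8 Fx-2.9 Fz6.7
63 t9.77 s-163.3 x497.1 z60.4 Fs-1.2 Fx-3.2 Fz6.5
```

```bash
(python3 -m creep '[0,-0.02,0,0]'; python3 -m creep '[0,-0.02,0,0]'
python3 -m creep '[0,-0.02,0,0]'
) >> log.txt; python3 an.py 64
```

```text
64 t9.85 s-162.8 x497.1 z60.4 Fs-1.1 Fx-3.3 Fz7.4
65 t9.93 s-162.3 x497.0 z60.4 Fs-1.4 Fx-3.9 Fz7.8
66 t10.02 s-161.8 x497.1 z60.5 Fs-1.1 Fx-3.4 Fz7.4
```

```bash
(python3 -m creep '[0,-0.02,0,0]'; python3 -m creep '[0,-0.02,0,0]'
) >> log.txt; python3 an.py 67
```

```text
67 t10.10 s-161.3 x497.1 z60.5 Fs-1.9 Fx-3.2 Fz6.6
68 t10.18 s-160.9 x497.1 z60.4 Fs-2.2 Fx-3.8 Fz6.4
```

Run:
```python
from h import *
im=imaging.read_camera("scene")
cv2.imwrite("pics/scene2.png",cv2.resize(im[90:260,90:370,::-1],None,fx=2.7,fy=2.7,interpolation=cv2.INTER_CUBIC))
```

```text
(no output)
```

View pics/scene2.png

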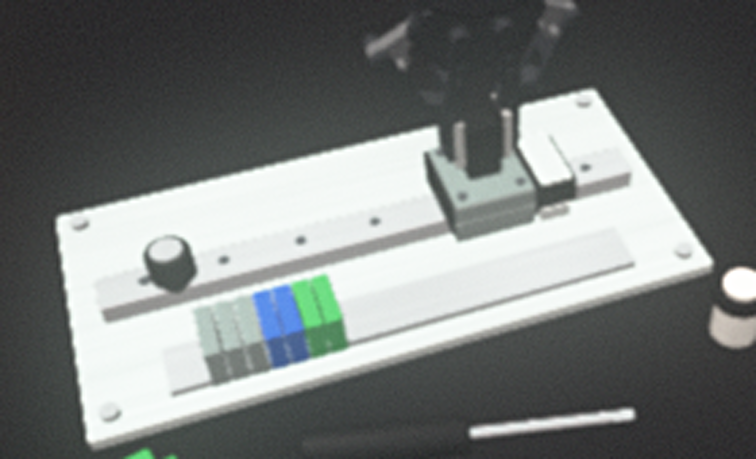

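The carriage, at crop (480,190), is right up against the square stop at (550,170). The gap is about zero. I'll continue in small steps until I feel the contact.

```bash
(python3 -m creep '[0,-0.02,0,0]'; python3 -m creep '[0,-0.02,0,0]'
) >> log.txt; python3 an.py 69
```

```text
69 t10.32 s-160.7 x497.1 z60.4 Fs-3.0 Fx-4.1 Fz6.7
70 t10.40 s-160.5 x497.1 z60.4 Fs-5.2 Fx-3.6 Fz6.0
```

```bash
(python3 -m creep '[0,-0.02,0,0]'; python3 -m creep '[0,0,0,0]'
) >> log.txt; python3 an.py 71
```

```text
71 t10.48 s-160.3 x497.1 z60.4 Fs-6.4 Fx-3.1 Fz5.3
72 t10.57 s-160.2 x497.0 z60.4 Fs-4.5 Fx-4.1 Fz7.0
```

```bash
(python3 -m creep '[0,0.02,0,0, 0,0.06,0,0, 0,0.13,0,0, 0,0.21,0,0, 0,0.3,0,0, 0,0.4,0,0, 0,0.5,0,0, 0,0.6,0,0, 0,0.7,0,0, 0,0.8,0,0, 0,0.9,0,0, 0,1.0,0,0, 0,1.1,0,0, 0,1.2,0,0, 0,1.3,0,0, 0,1.4,0,0, 0,1.5,0,0, 0,1.6,0,0, 0,1.7,0,0, 0,1.8,0,0]'
python3 -m creep '[0,0.1,0,0, 0,0.18,0,0, 0,0.24,0,0]'
python3 -m creep '[0,0.06,0,0]'; python3 -m creep '[0,0.06,0,0]'
python3 -m creep '[0,0.06,0,0]'; python3 -m creep '[0,0.06,0,0]'
python3 -m creep '[0,0.06,0,0]'; python3 -m creep '[0,0.06,0,0]'
python3 -m creep '[0,0.06,0,0]'; python3 -m creep '[0,0.06,0,0]'
python3 -m creep '[0,0.06,0,0]'; python3 -m creep '[0,0.06,0,0]'
python3 -m creep '[0,0.06,0,0]'; python3 -m creep '[0,0.06,0,0]'
python3 -m creep '[0,0.06,0,0]'; python3 -m creep '[0,0.06,0,0]'
python3 -m creep '[0,0.06,0,0]'; python3 -m creep '[0,0.06,0,0]'
python3 -m creep '[0,0.06,0,0]'; python3 -m creep '[0,0.06,0,0]'
python3 -m creep '[0,0.06,0,0]'; python3 -m creep '[0,0.06,0,0]'
python3 -m creep '[0,0.06,0,0]'; python3 -m creep '[0,0.06,0,0]'
python3 -m creep '[0,0.06,0,0]'; python3 -m creep '[0,0.06,0,0]'
python3 -m creep '[0,0.06,0,0]'; python3 -m creep '[0,0.06,0,0]'
python3 -m creep '[0,0.06,0,0]'; python3 -m creep '[0,0.06,0,0]'
python3 -m creep '[0,0.06,0,0]'; python3 -m creep '[0,0.06,0,0]'
python3 -m creep '[0,0.06,0,0]'; python3 -m creep '[0,0.06,0,0]'
python3 -m creep '[0,0.06,0,0]'; python3 -m creep '[0,0.06,0,0]'
) >> log.txt; python3 an.py 73
```

```text
73 t12.23 s-203.5 x497.2 z60.4 Fs1.3 Fx-3.2 Fz8.1
74 t12.48 s-209.7 x497.2 z60.4 Fs1.1 Fx-2.7 Fz7.6
75 t12.57 s-211.1 x497.2 z60.4 Fs2.3 Fx-2.2 Fz7.6
76 t12.65 s-212.6 x497.3 z60.4 Fs1.3 Fx-2.7 Fz7.0
77 t12.73 s-214.1 x497.2 z60.4 Fs1.3 Fx-2.1 Fz7.1
78 t12.82 s-215.6 x497.3 z60.4 Fs1.2 Fx-2.6 Fz7.1
79 t12.90 s-217.0 x497.3 z60.4 Fs1.3 Fx-2.0 Fz7.2
80 t12.98 s-218.5 x497.3 z60.4 Fs1.4 Fx-2.9 Fz7.1
81 t13.07 s-220.1 x497.4 z60.4 Fs1.0 Fx-2.7 Fz7.4
82 t13.15 s-221.6 x497.3 z60.4 Fs1.7 Fx-3.0 Fz7.8
83 t13.23 s-223.0 x497.3 z60.5 Fs2.0 Fx-2.3 Fz8.0
84 t13.32 s-224.5 x497.4 z60.4 Fs1.7 Fx-2.4 Fz7.0
85 t13.40 s-225.6 x497.3 z60.4 Fs5.0 Fx-1.6 Fz9.1
86 t13.48 s-226.7 x497.3 z60.4 Fs5.4 Fx-2.7 Fz9.2
87 t13.57 s-227.9 x497.4 z60.5 Fs7.0 Fx-2.0 Fz9.1
88 t13.65 s-229.1 x497.3 z60.4 Fs7.6 Fx-2.6 Fz10.1
89 t13.73 s-230.4 x497.3 z60.4 Fs8.2 Fx-1.9 Fz11.0
90 t13.82 s-231.5 x497.4 z60.5 Fs8.4 Fx-1.4 Fz10.7
91 t13.90 s-232.8 x497.3 z60.4 Fs10.1 Fx-1.5 Fz11.6
92 t13.98 s-234.1 x497.3 z60.4 Fs10.0 Fx-1.7 Fz10.9
93 t14.07 s-235.5 x497.3 z60.4 Fs10.0 Fx-1.7 Fz11.2
94 t14.15 s-237.4 x497.3 z60.5 Fs8.1 Fx-2.1 Fz10.4
95 t14.23 s-239.0 x497.4 z60.4 Fs7.7 Fx-2.6 Fz9.6
96 t14.32 s-240.5 x497.3 z60.5 Fs7.8 Fx-2.0 Fz10.8
97 t14.40 s-242.0 x497.4 z60.5 Fs7.5 Fx-2.1 Fz10.9
98 t14.48 s-243.7 x497.4 z60.5 Fs7.2 Fx-2.9 Fz9.3
99 t14.57 s-245.4 x497.4 z60.4 Fs5.8 Fx-2.3 Fz9.0
100 t14.65 s-247.3 x497.4 z60.5 Fs5.4 Fx-2.9 Fz9.2
101 t14.73 s-249.0 x497.4 z60.4 Fs4.3 Fx-2.7 Fz8.6
102 t14.82 s-250.6 x497.4 z60.4 Fs4.4 Fx-2.9 Fz8.4
103 t14.90 s-252.3 x497.4 z60.4 Fs2.2 Fx-1.8 Fz8.3
104 t14.98 s-254.0 x497.4 z60.4 Fs1.8 Fx-2.2 Fz8.2
105 t15.07 s-255.5 x497.5 z60.4 Fs2.1 Fx-2.8 Fz7.7
106 t15.15 s-257.2 x497.4 z60.4 Fs2.3 Fx-2.0 Fz7.1
107 t15.23 s-259.0 x497.5 z60.4 Fs1.8 Fx-2.6 Fz7.5
108 t15.32 s-260.4 x497.4 z60.4 Fs1.8 Fx-2.4 Fz7.8
```

```bash
(python3 -m creep '[0,0.08,0,0, 0,0.16,0,0, 0,0.24,0,0, 0,0.32,0,0, 0,0.4,0,0, 0,0.48,0,0, 0,0.56,0,0, 0,0.64,0,0, 0,0.72,0,0, 0,0.8,0,0]'
python3 -m creep '[0,0.08,0,0, 0,0.16,0,0, 0,0.24,0,0, 0,0.32,0,0, 0,0.4,0,0, 0,0.48,0,0, 0,0.56,0,0, 0,0.64,0,0, 0,0.72,0,0, 0,0.8,0,0]'
python3 -m creep '[0,0.08,0,0, 0,0.14,0,0, 0,0.18,0,0, 0,0.21,0,0, 0,0.23,0,0]'
python3 -m creep '[0,0.02,0,0]';python3 -m creep '[0,0.02,0,0]'
) >> log.txt; python3 an.py 109
```

```text
109 t16.15 s-280.6 x497.5 z60.4 Fs1.1 Fx-2.3 Fz7.0
110 t16.98 s-300.6 x497.6 z60.4 Fs2.0 Fx-1.8 Fz6.9
111 t17.40 s-306.4 x497.7 z60.4 Fs2.1 Fx-2.2 Fz6.8
112 t17.48 s-306.8 x497.6 z60.4 Fs1.9 Fx-0.9 Fz6.0
113 t17.57 s-307.3 x497.7 z60.4 Fs1.3 Fx-2.0 Fz7.4
```

Run:
```python
from h import *
im=imaging.read_camera("scene")
cv2.imwrite("pics/scene3.png",cv2.resize(im[90:260,90:370,::-1],None,fx=2.7,fy=2.7,interpolation=cv2.INTER_CUBIC))
```

```text
(no output)
```

View pics/scene3.png

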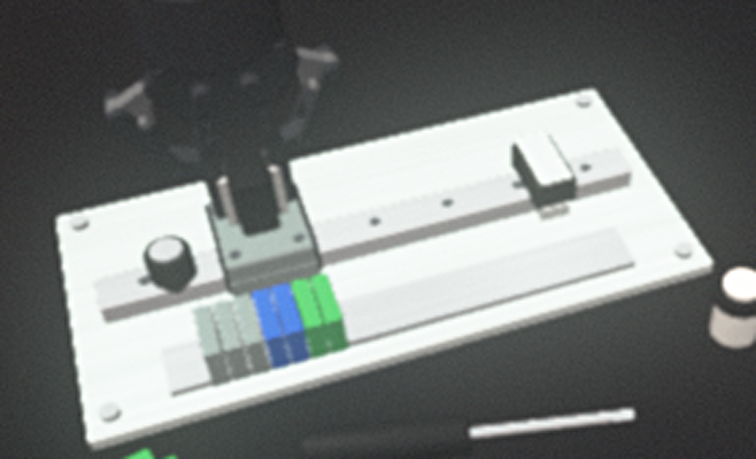

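The carriage is at crop (262,240) and the round stop at (170,262). The gap is about 20 px, or roughly 13 mm.

```bash
(python3 -m creep '[0,0.04,0,0, 0,0.08,0,0, 0,0.12,0,0, 0,0.15,0,0, 0,0.18,0,0, 0,0.2,0,0, 0,0.22,0,0, 0,0.24,0,0]'
python3 -m creep '[0,0.02,0,0]';python3 -m creep '[0,0.02,0,0]'
python3 -m creep '[0,0.02,0,0]';python3 -m creep '[0,0.02,0,0]'
python3 -m creep '[0,0.02,0,0]';python3 -m creep '[0,0.02,0,0]'
) >> log.txt; python3 an.py 114
```

```text
114 t18.28 s-313.3 x497.6 z60.5 Fs2.3 Fx-1.5 Fz6.3
115 t18.37 s-313.8 x497.7 z60.4 Fs1.1 Fx-1.0 Fz6.5
116 t18.45 s-314.3 x497.6 z60.4 Fs1.5 Fx-1.7 Fz6.0
117 t18.53 s-314.7 x497.7 z60.5 Fs1.6 Fx-1.6 Fz6.7
118 t18.62 s-315.3 x497.6 z60.4 Fs2.1 Fx-1.8 Fz6.4
119 t18.70 s-315.8 x497.7 z60.4 Fs1.7 Fx-1.9 Fz5.8
120 t18.78 s-316.3 x497.6 z60.4 Fs1.3 Fx-2.5 Fz6.3
```

```bash
(python3 -m creep '[0,0.02,0,0]';python3 -m creep '[0,0.02,0,0]';python3 -m creep '[0,0.02,0,0]'
) >> log.txt; python3 an.py 121
```

```text
121 t18.87 s-316.7 x497.7 z60.4 Fs1.0 Fx-1.4 Fz7.0
122 t18.95 s-317.2 x497.6 z60.5 Fs1.3 Fx-2.5 Fz5.7
123 t19.03 s-317.8 x497.7 z60.4 Fs1.8 Fx-1.0 Fz6.9
```

```bash
(python3 -m creep '[0,0.02,0,0]';python3 -m creep '[0,0.02,0,0]';python3 -m creep '[0,0.02,0,0]'
) >> log.txt; python3 an.py 124
```

```text
124 t19.12 s-318.3 x497.6 z60.5 Fs0.7 Fx-1.2 Fz6.4
125 t19.20 s-318.8 x497.7 z60.4 Fs1.3 Fx-1.9 Fz6.4
126 t19.28 s-319.2 x497.7 z60.5 Fs2.3 Fx-1.2 Fz7.7
```

```bash
(python3 -m creep '[0,0.02,0,0]';python3 -m creep '[0,0.02,0,0]'
) >> log.txt; python3 an.py 127
```

```text
127 t19.37 s-319.8 x497.7 z60.4 Fs2.0 Fx-1.3 Fz6.1
128 t19.45 s-320.3 x497.6 z60.4 Fs0.4 Fx-2.2 Fz6.6
```

```bash
(python3 -m creep '[0,0.02,0,0]';python3 -m creep '[0,0.02,0,0]'
) >> log.txt; python3 an.py 129
```

```text
129 t19.53 s-320.8 x497.7 z60.4 Fs1.8 Fx-1.1 Fz6.3
130 t19.62 s-321.2 x497.7 z60.4 Fs0.8 Fx-1.2 Fz6.4
```

```bash
(python3 -m creep '[0,0.02,0,0]';python3 -m creep '[0,0.02,0,0]'
) >> log.txt; python3 an.py 131
```

```text
131 t19.70 s-321.6 x497.6 z60.4 Fs2.8 Fx-1.6 Fz7.5
132 t19.78 s-321.9 x497.7 z60.4 Fs3.8 Fx-1.3 Fz7.4
```

```bash
(python3 -m creep '[0,0.02,0,0]';python3 -m creep '[0,0.01,0,0]'
) >> log.txt; python3 an.py 133
```

```text
133 t19.87 s-322.1 x497.6 z60.4 Fs5.1 Fx-1.3 Fz8.1
134 t19.95 s-322.1 x497.7 z60.5 Fs4.9 Fx-1.7 Fz8.7
```

```bash
(python3 -m creep '[0,-0.02,0,0, 0,-0.06,0,0, 0,-0.13,0,0, 0,-0.21,0,0, 0,-0.3,0,0, 0,-0.4,0,0, 0,-0.5,0,0, 0,-0.6,0,0, 0,-0.7,0,0, 0,-0.8,0,0, 0,-0.9,0,0, 0,-1.0,0,0, 0,-1.1,0,0, 0,-1.2,0,0, 0,-1.3,0,0, 0,-1.4,0,0, 0,-1.5,0,0, 0,-1.6,0,0, 0,-1.7,0,0, 0,-1.8,0,0]'
python3 -m creep '[0,-0.1,0,0, 0,-0.2,0,0, 0,-0.3,0,0, 0,-0.4,0,0, 0,-0.48,0,0, 0,-0.54,0,0]'
python3 -m creep '[0,-0.06,0,0]'; python3 -m creep '[0,-0.06,0,0]'
python3 -m creep '[0,-0.06,0,0]'; python3 -m creep '[0,-0.06,0,0]'
python3 -m creep '[0,-0.06,0,0]'; python3 -m creep '[0,-0.06,0,0]'
python3 -m creep '[0,-0.06,0,0]'; python3 -m creep '[0,-0.06,0,0]'
python3 -m creep '[0,-0.06,0,0]'; python3 -m creep '[0,-0.06,0,0]'
python3 -m creep '[0,-0.06,0,0]'; python3 -m creep '[0,-0.06,0,0]'
) >> log.txt; python3 an.py 135
```

```text
135 t21.62 s-278.9 x497.5 z60.4 Fs-2.1 Fx-1.3 Fz5.5
136 t22.12 s-265.3 x497.5 z60.4 Fs-1.6 Fx-1.5 Fz5.2
137 t22.20 s-263.9 x497.4 z60.4 Fs-1.7 Fx-3.0 Fz6.8
138 t22.28 s-262.3 x497.5 z60.4 Fs-1.8 Fx-1.8 Fz6.1
139 t22.37 s-260.9 x497.5 z60.4 Fs-1.6 Fx-1.1 Fz5.8
140 t22.45 s-259.4 x497.4 z60.4 Fs-1.5 Fx-1.5 Fz6.6
141 t22.53 s-257.9 x497.4 z60.4 Fs-1.8 Fx-2.6 Fz6.4
142 t22.62 s-256.6 x497.5 z60.5 Fs-4.3 Fx-2.2 Fz5.1
143 t22.70 s-255.6 x497.5 z60.5 Fs-4.6 Fx-3.2 Fz4.4
144 t22.78 s-254.5 x497.5 z60.5 Fs-5.2 Fx-2.7 Fz4.0
145 t22.87 s-253.2 x497.5 z60.5 Fs-6.0 Fx-2.6 Fz4.2
146 t22.95 s-252.0 x497.4 z60.5 Fs-8.1 Fx-1.8 Fz2.2
147 t23.03 s-250.8 x497.5 z60.5 Fs-8.9 Fx-3.4 Fz3.0
148 t23.12 s-249.6 x497.4 z60.5 Fs-9.9 Fx-2.4 Fz2.1
```

```bash
(python3 -m creep '[0,-0.06,0,0]'; python3 -m creep '[0,-0.06,0,0]'
python3 -m creep '[0,-0.06,0,0]'; python3 -m creep '[0,-0.06,0,0]'
python3 -m creep '[0,-0.04,0,0]'
) >> log.txt; python3 an.py 149
```

```text
149 t23.20 s-248.3 x497.4 z60.5 Fs-9.1 Fx-2.2 Fz3.6
150 t23.28 s-246.9 x497.4 z60.5 Fs-9.0 Fx-2.9 Fz2.0
151 t23.37 s-245.3 x497.4 z60.5 Fs-8.1 Fx-2.7 Fz3.3
152 t23.45 s-243.6 x497.4 z60.5 Fs-8.2 Fx-1.8 Fz4.5
153 t23.53 s-242.4 x497.4 z60.4 Fs-7.7 Fx-3.2 Fz3.5
```

```bash
(python3 -m creep '[0,0,0,0]'; python3 -m creep '[0,0,0,0, 0,0,0,0]'
) >> log.txt; python3 an.py 154
```

```text
154 t23.62 s-241.9 x497.4 z60.5 Fs-5.4 Fx-2.1 Fz4.2
155 t23.78 s-241.7 x497.4 z60.5 Fs-5.9 Fx-2.0 Fz4.4
```

```bash
(python3 -m creep '[0,-0.03,0,0, 0,-0.03,0,0]'; python3 -m creep '[0,0.02,0,0]'; python3 -m creep '[0,0.02,0,0]';  python3 -m creep '[0,0.02,0,0, 0,0.02,0,0]'
) >> log.txt; python3 an.py 156
```

```text
156 t23.95 s-241.1 x497.4 z60.5 Fs-5.2 Fx-2.4 Fz5.0
157 t24.03 s-241.0 x497.4 z60.5 Fs-2.8 Fx-1.0 Fz6.1
158 t24.12 s-241.1 x497.4 z60.4 Fs-1.6 Fx-2.2 Fz7.0
159 t24.28 s-241.1 x497.4 z60.5 Fs-0.6 Fx-2.8 Fz5.6
```

```bash
(python3 -m creep '[0,0,0,0, 0,0,0,0, 0,0,0,0, 0,0,0,0, 0,0,0,0, 0,0,0,0, 0,0,0,0]' 0 ) | tee -a log.txt; python3 an.py 160
```

```text
time: 24.87
eef_pos: [0.5463, -0.0836, 0.0597]
tcp_rot: [0.989, 0.149, -0.0, -0.0]
contact_force: [0.1, -0.2, 0.2]
opening: 1.0
160 t24.87 s-241.4 x497.1 z59.7 Fs-0.2 Fx0.0 Fz0.2
```

Released. Now I go straight up, then back clear so the cameras can see it.

```bash
python3 -m creep '[0,0,-0.1,0, 0,0,-0.3,0, 0,0,-0.7,0, 0,0,-1.2,0, 0,0,-1.8,0, 0,0,-2.4,0, 0,0,-3,0, 0,0,-3.6,0, 0,0,-4.2,0, 0,0,-4.8,0, 0,0,-5.2,0, 0,0,-5.4,0]'
python3 -m creep '[-0.2,0.3,0,0, -0.7,1,0,0, -1.4,2,0,0, -2.1,3,0,0, -2.8,4,0,0, -3.5,5,0,0, -4.2,6,0,0, -4.9,7,0,0, -5.4,7.7,0,0, -5.6,8,0,0, -5.6,8,0,0]'
python3 - <<'E'
from h import *
np.set_printoptions(precision=4,suppress=True)
for n in("scene","top"):
    im=imaging.read_camera(n); 
    c=im[90:310,90:390] if n=="scene" else im[130:345,195:465]
    cv2.imwrite(f"pics/{n}4.png",cv2.resize(c[:,:,::-1],None,fx=2.6,fy=2.6,interpolation=cv2.INTER_CUBIC))
a=np.radians(17.2);u=np.array([-np.sin(a),np.cos(a),0])
for n,z in[("carriage",.05),("stop_square",.046),("stop_round",.048),("pilot_lamp",.044),("screwdriver",.01),("contact_block",.04)]:
    for c in("top","scene"):
        for d in imaging.silhouettes(c,n)[:1]: p=at(c,d["uv"],z);print(n,c,round(d["p"],2),d["uv"],p,p@u)
E
```

```text
time: 25.87
eef_pos: [0.5474, -0.084, 0.1981]
tcp_rot: [0.989, 0.149, 0.002, 0.001]
contact_force: [0.8, 0.1, -0.1]
opening: 0.999
time: 26.78
eef_pos: [0.4705, -0.3177, 0.1939]
tcp_rot: [0.989, 0.148, -0.001, -0.001]
contact_force: [-0.1, 0.3, 0.8]
opening: 0.998
carriage top 0.78 [334.0, 258.3] [ 0.5427 -0.0779  0.05  ] -0.23493906152676142
carriage scene 0.74 [223.3, 164.2] [ 0.5487 -0.0831  0.05  ] -0.24161013980042312
stop_square top 0.8 [271.1, 276.7] [0.5084 0.0345 0.046 ] -0.11734300423374969
stop_square scene 0.56 [292.2, 156.2] [0.531  0.0375 0.046 ] -0.12120752833226332
stop_round top 0.71 [401.3, 235.7] [ 0.5848 -0.2005  0.048 ] -0.3644744790046467
stop_round scene 0.81 [150.4, 189.7] [ 0.6006 -0.2001  0.048 ] -0.368787253341687
pilot_lamp top 0.6 [393.4, 152.2] [ 0.7384 -0.1875  0.044 ] -0.39744852170041406
pilot_lamp scene 0.85 [363.5, 202.9] [0.6471 0.143  0.044 ] -0.05476256718856414
screwdriver top 0.9 [321.6, 168.3] [ 0.7113 -0.0585  0.01  ] -0.26620368488875323
screwdriver scene 0.71 [239.8, 254.8] [ 0.7118 -0.0561  0.01  ] -0.26409709877491844
contact_block top 0.85 [392.4, 149.4] [ 0.7444 -0.1867  0.04  ] -0.398446639312666
contact_block scene 0.83 [143.0, 274.0] [ 0.7571 -0.1882  0.04  ] -0.4036599761903437
```

View pics/top4.png

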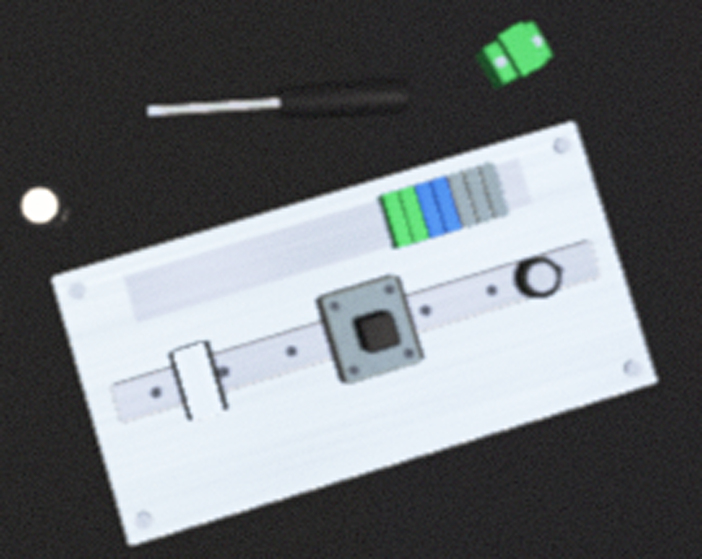

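View pics/scene4.png

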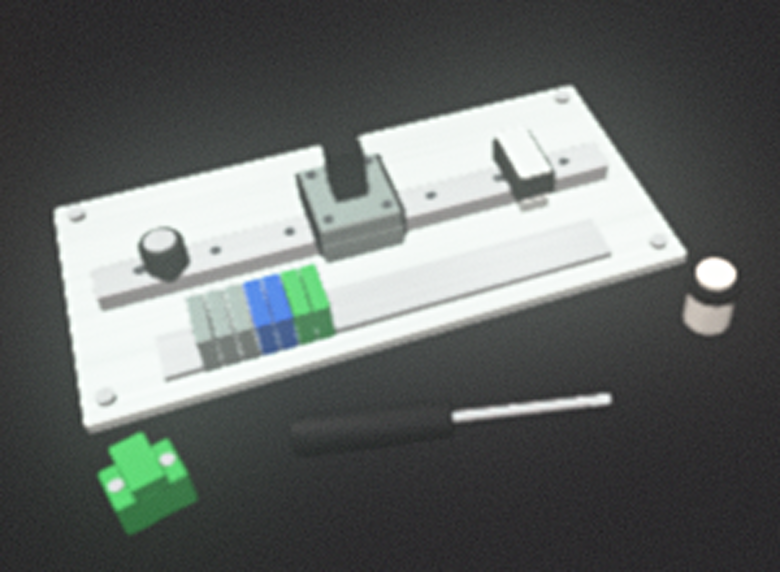

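```bash
python3 -c "
from plant import ctrl
s=ctrl.get_state();print(s['time'],s['contact_force'],abs(s['dq']).max());print(ctrl.sign_off())"
```

```text
27.4833 [-0.06831031  0.11693529 -0.13468982] 0.0039911526424359686
the job is handed in; nothing more can be done
None
```

I ran the carriage to the square stop, then to the round stop, brought it back and released it in the middle of the tight spot. The job was handed in at 27.5 s with the arm clear of everything.

- **Stops:** I approached both at about 6 mm/s and stopped as soon as the force rose. The peak was 6.4 N at the square stop and 5.1 N at the round one.
- **Tight spot:** positions below are TCP readings along the rail.
  - Drag began to climb at −257.2 mm coming from the round side and at −224.8 mm coming from the square side, with a peak of about 10 N.
  - That puts the middle at −241.0 mm. I released at −241.1 mm with the load on the carriage nearly zero.
- **Last checks:**
  - By hand-picked pixels in the top view, the carriage moved about 20.7 mm from its start, against 20.3 mm from the TCP readings.
  - The stops, screwdriver, lamp and contact block all look unmoved.
- **Disagreements:**
  - The detector's own point for the carriage read −234.9 mm in the top view and −241.6 mm in the scene view. I put the top reading down to a skewed mask centre.
  - In the top view the detector also mistook the contact block for the lamp. The lamp itself shows in place in both pictures.
  - The square stop was felt about 2.6 mm farther out than the pictures predicted.

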